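# Release the ratchet clamp on a glued mallet head

## Task

The glue in the wooden mallet head has set. On the clamp that holds it, flip the ratchet pawl's knobbed lever right over towards the mallet head so that it stays out of the rack, then draw the sliding jaw back until it is fully open. The mallet head stays lying where it is, and the other, empty clamp is left locked as it is.

Things in the scene. Friction and masses are not known exactly. Their poses are not given: they have to be found in the camera images.
- clamp_a: The clamp holding the mallet head; a like, empty one lies beside it (either may be nearer the robot). Dark steel bed 370 x 50 x 18 mm with a rack of teeth, fixed to the bench. Origin: centre of its underside. x: along the bed, the way the jaw opens (roughly robot's left), y across, z up. Fixed jaw at x -185 to -165 mm, 75 high; then mallet head, sliding jaw; end stop at x 173, 48 high.
- jaw_a (a joint): How far clamp_a's grey sliding jaw is open, m, growing to +x: starts 0 to 0.004 (by the mallet head); 0.08 = fully open, at its stop. Carriage 50 mm wide, 196 long: jaw plate at -x end (top 82 mm over the bench), rails and lugs (top 57), handle block at +x end (top 47). Slides with 4 N friction, stays where left. With the pawl in the rack it goes back at most 5 mm.
- pawl_a (a joint): clamp_a's pawl lever, rad: 0 = in the rack, lever leaning 42 degrees from upright towards the handle (+x); 1.46 = flipped out, leaning 42 degrees towards the mallet head (-x). Falls by its own weight to the side it leans to (upright at 0.73); under 1 N at the knob moves it. It rides on the sliding jaw; pivot pin 115 mm to -x of the handle axis, 46 mm above the bench.
- knob_a (a point): Centre of the steel ball knob, 20 mm across, on clamp_a's pawl lever (rod 9 mm thick), 55 mm from the pivot pin. At the start 87 mm above the bench, 37 mm to +x of the pin and 78 mm short of the handle axis; upright it is 101 mm above the bench.
- handle_a (a point): Centre of the top of the wooden handle on clamp_a's sliding jaw: an upright round post 18 mm thick standing 56 mm out of its block, top 103 mm above the bench. Moves with the jaw; it can be gripped from above from any side.
- mallet_head: The glued mallet head: a plain light wooden block with a dark slot in its top, 50 mm along the clamp, 90 mm across it, 50 mm high, lying loose on clamp_a's bed. Origin: centre of its underside, 18 mm above the bench.
- jaw_b (a joint): The same jaw joint on the other clamp, which is empty: starts at 0.0325 to 0.0355 and is locked by its pawl (up to 5 mm of play). To be left as it is.
- pawl_b (a joint): The same pawl joint on the empty clamp; 0 = in the rack. To be left as it is.
Things that resemble listed ones, but are neither listed nor needed, are in the scene too. What is meant by the mallet_head is not blue or purple, and is the smaller of those in its own colour.

How it is judged:
On the way, in this order (a step that is already met when the one before it is completed fails the run):
1. the pawl of the clamp holding the mallet head is flipped out while its jaw is still closed (value of joint pawl_a above 1.2 rad and value of joint jaw_a below 0.02 m), for 0.2 s.
2. its jaw is drawn back fully open (value of joint jaw_a above 0.068 m), for 0.2 s.
At the end, for the whole second after the job is handed in: The sliding jaw of the clamp with the mallet head is open by at least 68 of its 80 mm, its pawl is flipped out (over 1.2 rad), the mallet head lies still and flat on the bed within 20 mm of where it was, and the empty clamp's jaw is within about 10 mm of its start with its pawl in the rack (value of joint jaw_a above 0.068 m and value of joint pawl_a above 1.2 rad and distance of mallet_head from where it was at the start of the episode below 0.02 m and linear speed of mallet_head below 0.02 m/s and angle between mallet_head's own z axis and vertical below 0.17 rad and value of joint jaw_b between 0.02 and 0.045 m and value of joint pawl_b below 0.3 rad); the robot touches nothing.
It fails at once if the empty clamp's pawl is flipped or its jaw moved (value of joint pawl_b above 0.73 rad or value of joint jaw_b above 0.045 m or value of joint jaw_b below 0.02 m).
It fails at once if the mallet head is pushed away or tipped (distance of mallet_head from where it was at the start of the episode above 0.04 m or angle between mallet_head's own z axis and vertical above 0.5 rad).
It also fails if it takes over 40 s, if anything falls off the work surface, if the arm or the gripper's body presses on something with over 40 N, if the wrist force passes 120 N, or if a joint passes its speed limit or range.

## Robot

A 7-joint arm with a two-finger parallel gripper is mounted at the origin on the work surface. World frame = base frame: x ahead of the robot, y to its left, z up, the work surface at z = 0. Lengths are in m, angles in rad, forces in N, time in s.
With the tool pointing down it reaches from about 0.4 to 0.85 m from the base axis. Payload 10.4 kg.
Tool frame: the origin (TCP) lies midway between the tips of the shut fingers; the grasp point (between the pads) lies robot.grip_point_offset behind it (robot.grip_point_offset is the distance from the TCP to the grasp point, in m); z points along the fingers, y is the line along which they close (so a half turn about z gives the same grasp; the last joint's range is limited). The gripper opens to 85 mm and grips with 20 to 120 N. Pads are 22 mm wide; open, the fingers measure 114 mm over their backs; the gripper's body (76 mm by 85 mm) begins 54 mm behind the grasp point. The pads swing forward as they close: fully open they stand 13 mm farther back than shut.
Start: joints at [1.203, 0.332, -0.065, 1.46, 0.022, 1.35, -0.088], TCP at [0.211, -0.588, 0.231] pointing down, gripper open.
Joint ranges: [-2.6, 2.6], [-0.5, 2.12], [-1.47, 1.34], [0.16, 2.42], [-1.27, 4.41], [0.06, 2.06], [-2.6, 2.6]. Speed limits (rad/s): [2.22, 2.22, 2.79, 2.79, 3.14, 3.14, 3.14].

## Interface

Orientations are given as a unit quaternion [w, x, y, z].
In Python, from station import robot gives the robot as it stands.
- The arm moves only by the shell command python3 -m handwheel 'ROWS' [FORCE]. ROWS is JSON, a list of rows, each a list of 7 numbers: the shift along the tool's x, y, z in m, then the turn, a rotation vector about the tool's x, y, z in degrees, then the finger opening in m, from 0 to 0.0854. In form: [[tx, ty, tz, rx, ry, rz, grip], ...]. A call has 1 to 20 rows; each row shifts and turns the commanded pose from where the row before left it, along the tool's axes as they then stand; what a row does not reach is not made up. A row lasts 1/10 s, in which the tool goes at most 50 mm and 8.59 degrees, less where a joint would pass 70% of its speed; a pose out of reach is approached as far as the arm can. A call is refused whole if a number of a shift passes 0.05 or a number of a turn 8.59, either way. A call with a gripper value outside its range is refused whole. The fingers move at their own pace and stop on an object; FORCE is the grip in N (left out, the last holds). Time passes only in rows, so rows that do not move let the fingers close. It gives the time, the measured TCP pose, the force, the opening and the grip force at its end, in the units of the state.
- robot.observe(): the state, without advancing time (a new reading comes with each control period).
- robot.grab_frame(name): name is "scene" or "top"; returns the picture (420x560x3 uint8, red, green, blue); there is no depth.
- robot.camera_info(name): a dict with "fov_y" (degrees; the focal length in pixels is half the picture's height over the tangent of half this angle, whatever the lens; pixels are square), "cx", "cy" (the principal point, pixels), "rvec" (rotation vector, rad) and "tvec" (3), from world to camera coordinates, as OpenCV has them. Camera axes: x right, y down, z forward; pixel columns grow to the right and rows downward; lengths in m; the calibration is good to about 2 mm. A picture is of the moment at which its call begins. camera_info takes no time and is no camera call.
- robot.finish_job(): hands the job in; it is judged then, once.
The state is a dict: "time_s": time; "joint_pos": joint angles; "qd": joint speeds; "joint_efforts": joint torques, N m; "tcp_pos": TCP position; "tcp_rot": TCP orientation; "ft_force": force on the tool from outside, world axes, zero at the start; "moment": the same for the moment, N m; "opening": finger opening in m; "gripper_force": force on a finger pad.
Only numpy, scipy, OpenCV 4.12 (cv2) and the standard library are available. Lean on these libraries where they do the work, as an engineer would, in place of code of your own. Each camera call takes 0.05 s, during which the arm holds its last target. There are 200 camera calls.

## Working session

There is one attempt and no reset: what is moved stays moved. The work goes in short steps, Python scripts to look and compute and a shell command to move; the robot and the scene stay as the last step left them, time stands still between calls to the robot, and variables do not carry over. Pictures are saved under pics/ and viewed, at most 10 in all, crops included, and the job is handed in when it is done.

```bash
mkdir -p pics; ls
python3 - <<'E'
from station import robot
import cv2,json
for n in("scene","top"):
    im=robot.grab_frame(n); cv2.imwrite(f"pics/{n}0.png",im[:,:,::-1]); print(robot.camera_info(n))
o=robot.observe(); print({k:o[k] for k in("time_s","tcp_pos","tcp_rot","opening","ft_force")},robot.grip_point_offset)
E
```

```text
pics
{'fov_y': 47.243262331555655, 'cx': 283.60246955365596, 'cy': 212.63223310884817, 'rvec': array([ 1.43611604,  1.81578814, -0.98655462]), 'tvec': array([ 0.239504  , -0.15006484,  1.22982793])}
{'fov_y': 53.16078944596831, 'cx': 276.7879385639313, 'cy': 208.06553161955938, 'rvec': array([ 2.17421766, -2.11521474,  0.15143509]), 'tvec': array([-0.13709895,  0.48974013,  0.79421517])}
{'time_s': 0.1, 'tcp_pos': array([ 0.21114124, -0.58789625,  0.23061254]), 'tcp_rot': array([-6.25016626e-04,  9.85175021e-01,  1.71551076e-01, -1.27927811e-04]), 'opening': 0.08560339054775402, 'ft_force': array([ 0.0164704 , -0.24919074, -0.10985136])} 0.0187
```

View pics/scene0.png

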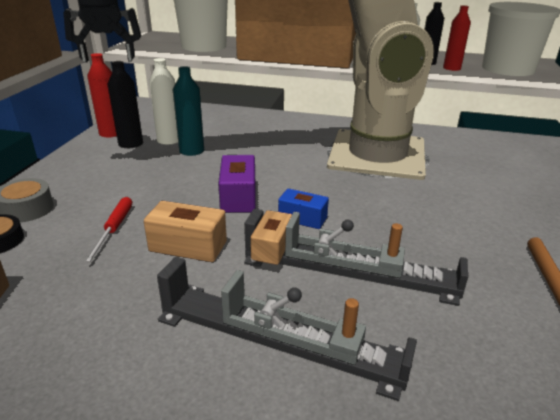

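View pics/top0.png

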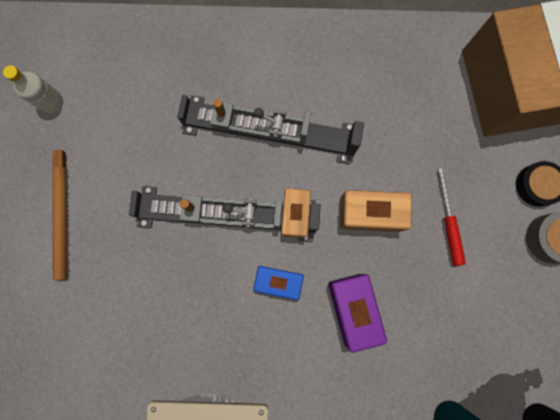

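Candidates for the mallet head are the wooden block between jaws (scene 270,237 / top 296,212) and the larger loose wooden block (scene 186,230 / top 377,210). Blue (302,208) and purple (238,183) are excluded. The smaller wooden one is in the clamp nearer the robot, so that clamp is clamp_a. I'll confirm this in an enlarged crop.

Run:
```python
import cv2,numpy as np
s=cv2.imread("pics/scene0.png")[190:310,230:480]; t=cv2.imread("pics/top0.png")[170:250,120:330]
a=cv2.resize(s,(750,360),interpolation=cv2.INTER_CUBIC); b=cv2.resize(t,(630,240),interpolation=cv2.INTER_CUBIC)
c=np.zeros((600,750,3),np.uint8); c[:360]=a; c[360:,:630]=b
cv2.imwrite("pics/crop0.png",c)
```

```text
(no output)
```

View pics/crop0.png

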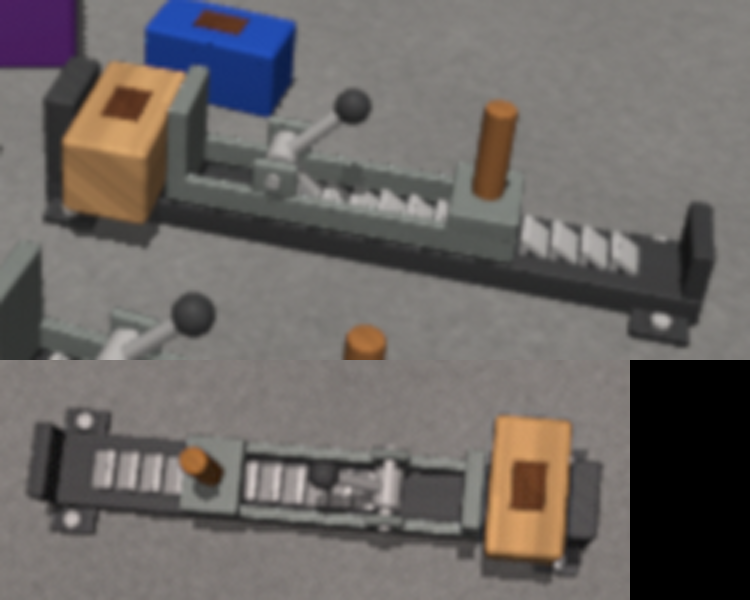

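The crop confirms it: the small wooden block sits between the fixed and sliding jaws of the clamp nearer the robot. The knob is at scene (347,225) / top (228,208), and the handle top at scene (397,226) / top (184,204).

```bash
cat > h.py <<'E'
from station import robot
import cv2,numpy as np
def cam(n):
    c=robot.camera_info(n); f=210/np.tan(np.radians(c["fov_y"]/2))
    R=cv2.Rodrigues(c["rvec"])[0]
    return np.array([[f,0,c["cx"]],[0,f,c["cy"]],[0,0,1]]),R,np.array(c["tvec"])
def plane(n,uv,z):
    K,R,t=cam(n); d=R.T@np.linalg.inv(K)@np.array([*uv,1]); o=-R.T@t
    return o+d*(z-o[2])/d[2]
def tri(s,t):
    P=[]
    for n in("scene","top"):
        K,R,tt=cam(n); P.append(K@np.c_[R,tt])
    X=cv2.triangulatePoints(P[0],P[1],np.float64(s).reshape(2,1),np.float64(t).reshape(2,1)); return X[:3,0]/X[3,0]
E
python3 - <<'E'
from h import *
np.set_printoptions(precision=4,suppress=True)
k=tri((347.3,225.3),(227.7,208)); h=tri((397,225.7),(184.3,203.7)); print("knob",k,"handle",h)
print(plane("top",(227.7,208),.087),plane("scene",(347.3,225.3),.087),plane("top",(184.3,203.7),.103),plane("scene",(397,225.7),.103))
# dark knob contour in both
for n,(u,v) in(("scene",(347,225)),("top",(228,208))):
    im=cv2.imread(f"pics/{n}0.png"); m=(im.max(2)<75).astype(np.uint8)
    nc,l,st,ce=cv2.connectedComponentsWithStats(m); i=l[v,u]; print(n,st[i],ce[i])
top=cv2.imread("pics/top0.png"); hsv=cv2.cvtColor(top,cv2.COLOR_BGR2HSV)
m=cv2.inRange(hsv,(8,90,100),(25,255,255)); nc,l,st,ce=cv2.connectedComponentsWithStats(m); i=l[222,290]
r=cv2.minAreaRect(np.argwhere(l==i)[:,::-1].astype(np.float32)); b=[plane("top",p,.068)[:2] for p in cv2.boxPoints(r)]; print(np.array(b),np.mean(b,0),[np.linalg.norm(b[j]-b[j-1]) for j in range(4)])
d=h-k; print("axis",np.degrees(np.arctan2(d[1],d[0])),np.linalg.norm(d[:2]))
c=plane("top",(132,208),.03)
print("stop/ fixed jaw tops",plane("top",(135,203.5),.048),plane("top",(315.5,219),.075))
E
```

```text
knob [ 0.4832 -0.0315  0.0879] handle [0.4869 0.0465 0.1022]
[ 0.4834 -0.033   0.087 ] [ 0.4814 -0.0304  0.087 ] [0.4869 0.0442 0.103 ] [0.4875 0.0479 0.103 ]
scene [342 221  11  10  91] [347.1209 225.6813]
top [201 201  47  14 191] [225.2094 205.2565]
[[ 0.439  -0.1326]
 [ 0.5284 -0.1371]
 [ 0.5258 -0.1878]
 [ 0.4365 -0.1825]] [ 0.4824 -0.16  ] [np.float64(0.050005880657742856), np.float64(0.08955035899683214), np.float64(0.05081843742350234), np.float64(0.08948301692211606)]
axis 87.22853620661827 0.07808281522876602
stop/ fixed jaw tops [0.4929 0.153  0.048 ] [ 0.4689 -0.1969  0.075 ]
```

Measured knob-to-handle distance is 78.1 mm (given 78) and the heights are 88 and 102 mm (given 87 and 103). The block measures 50 x 90 mm and the clamp axis lies at 87.2°, so everything agrees. Next I turn the tool to the clamp axis, shut the fingers and travel over.

```bash
python3 -m handwheel '[[0,0,0,0,0,7.5,0],[0,0,0,0,0,7.5,0],[0,0,0,0,0,7.5,0],[0.03,0,0,0,0,0,0],[0.03,0,0,0,0,0,0],[0.03,0,0,0,0,0,0],[0.03,0,0,0,0,0,0],[0.03,0,0,0,0,0,0],[0.008,-0.035,0,0,0,0,0],[0.008,-0.035,0,0,0,0,0],[0.008,-0.035,0,0,0,0,0],[0.008,-0.035,0,0,0,0,0],[0.008,-0.035,0,0,0,0,0],[0.008,-0.035,0,0,0,0,0],[0.008,-0.035,0,0,0,0,0],[0.008,-0.035,0,0,0,0,0],[0.008,-0.035,0,0,0,0,0],[0.008,-0.035,0,0,0,0,0],[0.008,-0.035,0,0,0,0,0],[0.008,-0.035,0,0,0,0,0]]'
cat >> h.py <<'E'
from scipy.spatial.transform import Rotation as Ro
def togo(*goal):
    o=robot.observe(); q=o["tcp_rot"]; R=Ro.from_quat([q[1],q[2],q[3],q[0]]).as_matrix()
    np.set_printoptions(precision=4,suppress=True)
    print("t",o["time_s"],"tcp",o["tcp_pos"],"xaxis",R[:,0],"z",R[:,2],"F",o["ft_force"],"open",o["opening"]); 
    for g in goal: print("tool shift",R.T@(np.array(g)-o["tcp_pos"]))
E
python3 -c "
from h import *
togo((.485,.008,.231),(.485,.008,.083))"
```

```text
time_s: 2.1
tcp_pos: [0.4771, -0.179, 0.2311]
tcp_rot: [0.0, 1.0, -0.024, -0.0]
ft_force: [0.1, -0.8, 0.3]
opening: -0.0002
gripper_force: 0.0
t 2.1 tcp [ 0.4771 -0.179   0.2311] xaxis [ 0.9988 -0.048  -0.0004] z [-0.0004 -0.0001 -1.    ] F [ 0.1432 -0.8196  0.3017] open -0.00024222859788237454
tool shift [-0.001  -0.1872  0.0001]
tool shift [-0.001  -0.1872  0.1481]
```

```bash
python3 -m handwheel '[[0,-0.031,0,0,0,0,0],[0,-0.031,0,0,0,0,0],[0,-0.031,0,0,0,0,0],[0,-0.031,0,0,0,0,0],[0,-0.031,0,0,0,0,0],[0,-0.031,0,0,0,0,0],[0,0,0,0,0,0,0],[0,0,0.03,0,0,0,0],[0,0,0.03,0,0,0,0],[0,0,0.03,0,0,0,0],[0,0,0,0,0,0,0]]'
python3 - <<'E'
from h import *
togo((.485,.008,.083))
a=robot.grab_frame("scene")[150:310,200:480]; b=robot.grab_frame("top")[150:250,120:330]
c=np.zeros((600,700,3),np.uint8); c[:400]=cv2.resize(a,(700,400)); c[400:,:420]=cv2.resize(b,(420,200))
cv2.imwrite("pics/pre.png",c[:,:,::-1])
E
```

```text
time_s: 3.2
tcp_pos: [0.4834, 0.0045, 0.1377]
tcp_rot: [0.0, 1.0, -0.024, -0.003]
ft_force: [0.4, 0.4, 0.6]
opening: -0.0004
gripper_force: 0.0
t 3.2 tcp [0.4834 0.0045 0.1377] xaxis [ 0.9988 -0.0484 -0.0068] z [-0.0068  0.0001 -1.    ] F [0.3987 0.4426 0.5718] open -0.0003594759401910027
tool shift [ 0.0018 -0.0036  0.0547]
```

View pics/pre.png

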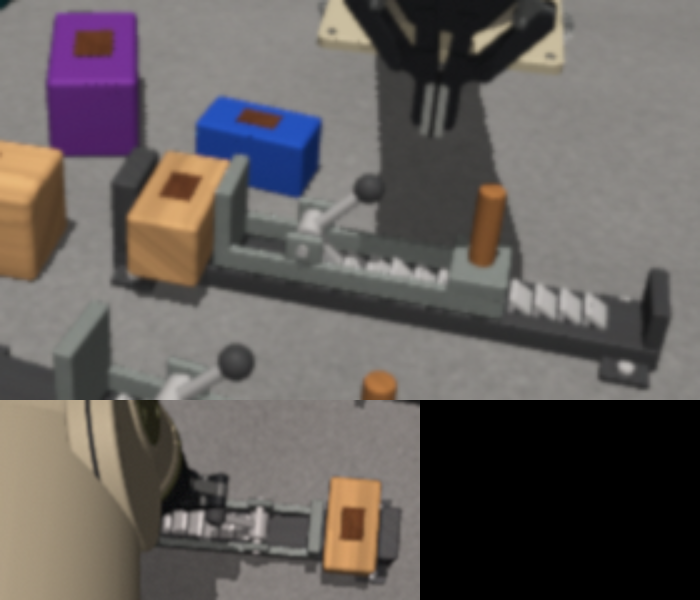

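The fingers (crop 435,120) hang over the gap between the knob (369,187) and the handle (490,190). I'll go down and push the knob over.

```bash
python3 -m handwheel '[[0.002,-0.004,0.02,0,0,0,0],[0,0,0.02,0,0,0,0],[0,0,0.014,0,0,0,0],[0,0,0,0,0,0,0],[0,0.01,0,0,0,0,0],[0,0.01,0,0,0,0,0],[0,0.01,0,0,0,0,0],[0,0.01,0,0,0,0,0],[0,0.01,0,0,0,0,0],[0,0.01,0,0,0,0,0],[0,0.01,0,0,0,0,0],[0,0.01,0,0,0,0,0],[0,0.01,0,0,0,0,0],[0,0,0,0,0,0,0],[0,0,0,0,0,0,0]]'
python3 - <<'E'
from h import *
togo((.485,.008,.083))
a=robot.grab_frame("scene")[150:310,200:480]; b=robot.grab_frame("top")[150:250,120:330]
c=np.zeros((600,700,3),np.uint8); c[:400]=cv2.resize(a,(700,400)); c[400:,:420]=cv2.resize(b,(420,200))
cv2.imwrite("pics/push.png",c[:,:,::-1])
E
```

```text
time_s: 4.8
tcp_pos: [0.4834, -0.081, 0.0869]
tcp_rot: [-0.0, 1.0, -0.024, -0.0]
ft_force: [-0.4, 0.5, 0.0]
opening: -0.0004
gripper_force: 0.0
t 4.8 tcp [ 0.4834 -0.081   0.0869] xaxis [ 0.9988 -0.0488 -0.0009] z [-0.0009  0.0002 -1.    ] F [-0.3972  0.5283  0.0233] open -0.00040133498269990934
tool shift [-0.0028 -0.0889  0.004 ]
```

View pics/push.png

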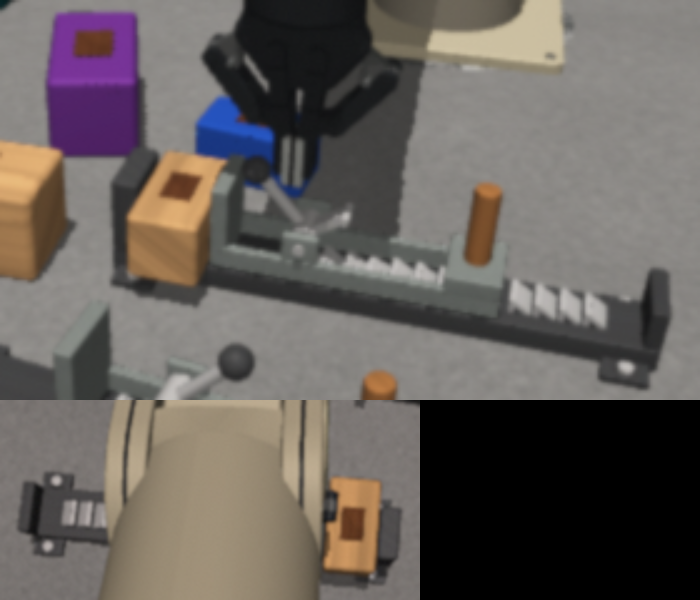

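The pawl is flipped: knob at crop (257,168), leaning to the mallet head. The mallet is unmoved, and the jaw has slid about 1 mm towards it (handle at crop 487,190). Next I rise, go over the handle with the fingers part open, and check.

```bash
python3 -m handwheel '[[0,-0.004,0.0,0,0,0,0],[0,0,-0.025,0,0,0,0],[0,0,-0.025,0,0,0,0],[0,0,-0.025,0,0,0,0],[0,-0.03,0,0,0,0,0.05],[0,-0.03,0,0,0,0,0.05],[0,-0.03,0,0,0,0,0.05],[0,-0.03,0,0,0,0,0.05],[-0.002,-0.002,0,0,0,0,0.05],[0,0,0,0,0,0,0.05],[0,0,0,0,0,0,0.05]]'
python3 - <<'E'
from h import *
im=robot.grab_frame("scene")
cv2.imwrite("pics/hd.png",cv2.resize(im[150:310,200:480],(700,400))[:,:,::-1])
hsv=cv2.cvtColor(im,cv2.COLOR_RGB2HSV); m=cv2.inRange(hsv,(5,110,60),(20,255,255)); m[:, :385]=0; m[:,408:]=0; m[262:]=0
p=np.argwhere(m); u=p[p[:,0]<p[:,0].min()+5]; print(p[:,0].min(), u[:,1].mean())
h=plane("scene",(u[:,1].mean(),p[:,0].min()+2),.103); print("handle",h)
togo((.487,h[1],.062))
E
```

```text
time_s: 6.0
tcp_pos: [0.4879, 0.0446, 0.1622]
tcp_rot: [0.0, 1.0, -0.024, -0.0]
ft_force: [-0.0, -0.1, 0.6]
opening: 0.0501
gripper_force: 0.0
223 394.5952380952381
handle [0.48635371 0.04415205 0.103     ]
t 6.05 tcp [0.4879 0.0443 0.1622] xaxis [ 0.9988 -0.0491 -0.0001] z [-0.0001 -0.0004 -1.    ] F [ 0.0956 -0.1308  0.0229] open 0.050021582899763155
tool shift [-0.0009  0.0001  0.1002]
```

View pics/hd.png

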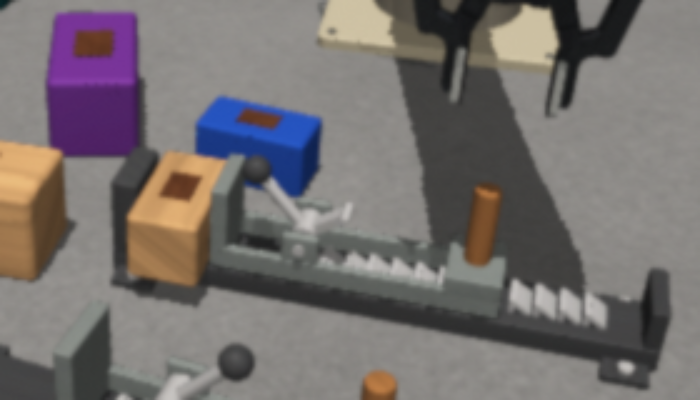

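The pawl stays flipped with its knob at (257,168), and the open fingers straddle the handle (487,190). I'll go down and grip.

```bash
python3 -m handwheel '[[-0.001,0,0.025,0,0,0,0.05],[0,0,0.025,0,0,0,0.05],[0,0,0.025,0,0,0,0.05],[0,0,0.02,0,0,0,0.05],[0,0,0,0,0,0,0.05],[0,0,0,0,0,0,0.01],[0,0,0,0,0,0,0.01],[0,0,0,0,0,0,0.01],[0,0,0,0,0,0,0.01],[0,0,0,0,0,0,0.01]]' 25
```

```text
time_s: 7.05
tcp_pos: [0.4878, 0.045, 0.0686]
tcp_rot: [0.0, 1.0, -0.024, 0.001]
ft_force: [-3.1, -1.4, 6.2]
opening: 0.0175
gripper_force: 24.9
```

```bash
python3 -m handwheel '[[0,-0.007,0,0,0,0,0.01],[0,-0.01,0,0,0,0,0.01],[0,-0.01,0,0,0,0,0.01],[0,-0.01,0,0,0,0,0.01],[0,-0.01,0,0,0,0,0.01],[0,-0.01,0,0,0,0,0.01],[0,-0.01,0,0,0,0,0.01],[0,-0.01,0,0,0,0,0.01],[0,0,0,0,0,0,0.01],[0,0,0,0,0,0,0.01]]'
```

```text
time_s: 8.05
tcp_pos: [0.4923, 0.1234, 0.0687]
tcp_rot: [-0.001, 1.0, -0.024, 0.002]
ft_force: [5.3, 4.2, 4.3]
opening: 0.0172
gripper_force: 25.5
```

```bash
python3 -m handwheel '[[0,0,0,0,0,0,0.05],[0,0,0,0,0,0,0.05],[0,0,0,0,0,0,0.05],[0,0,0,0,0,0,0.05],[0,0,-0.025,0,0,0,0.05],[0,0,-0.025,0,0,0,0.05],[0,0,-0.025,0,0,0,0.05],[0,0,-0.03,0,0,0,0.05],[0,0,-0.03,0,0,0,0.05],[0,0,-0.03,0,0,0,0.05],[0,0,0,0,0,0,0.05],[0,0,0,0,0,0,0.05]]'
python3 - <<'E'
from h import *
im=robot.grab_frame("scene")
cv2.imwrite("pics/end.png",cv2.resize(im[150:400,150:480],(792,600))[:,:,::-1])
hsv=cv2.cvtColor(im,cv2.COLOR_RGB2HSV); m=cv2.inRange(hsv,(5,110,60),(20,255,255)); m[:, :420]=0; m[:,475:]=0; m[280:]=0
p=np.argwhere(m); u=p[p[:,0]<p[:,0].min()+5]
print("handle",plane("scene",(u[:,1].mean(),p[:,0].min()+2),.103)); togo()
E
```

```text
time_s: 9.25
tcp_pos: [0.4907, 0.1221, 0.2324]
tcp_rot: [0.0, 1.0, -0.024, 0.0]
ft_force: [-1.1, -0.5, -0.2]
opening: 0.0498
gripper_force: 0.0
handle [-1.72125841  0.32625961  0.103     ]
t 9.3 tcp [0.4903 0.122  0.2316] xaxis [ 0.9988 -0.048  -0.0008] z [-0.0008 -0.0004 -1.    ] F [ 0.1509  0.2984 -0.4057] open 0.04972800434226125
```

View pics/end.png

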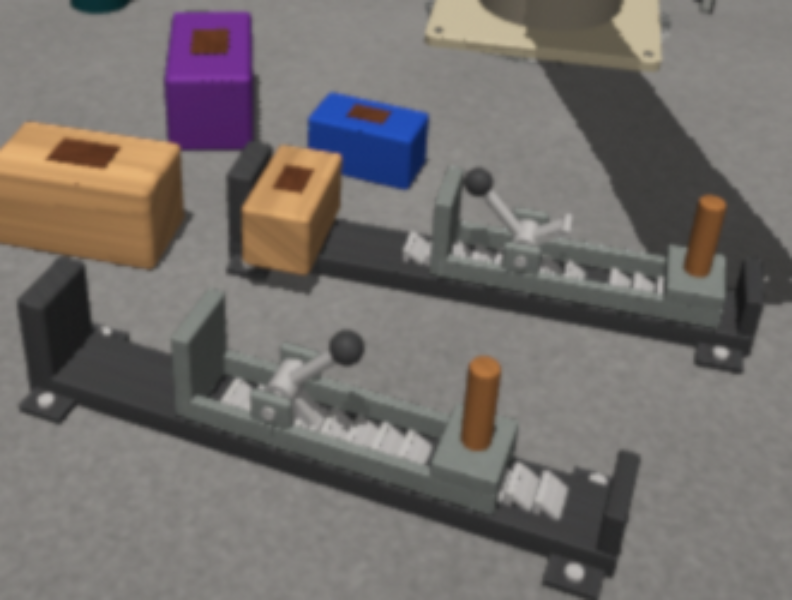

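The jaw is open against the end stop with the handle top at crop (711,201), which is scene (446,234). The pawl is flipped (478,181), the mallet is in place (293,180), and clamp B is unchanged. The colour mask picked up a wrong blob, so I'm checking the handle by its pixel, then handing in.

Run:
```python
from h import *
h=plane("scene",(446.3,233.8),.103); d=h[1]-.0442; print(h,d)
if d>.073: print(robot.finish_job())
```

```text
[0.49167664 0.12336611 0.103     ] 0.07916610652605016
the job is handed in; nothing more can be done
None
```

The job is handed in: clamp_a's pawl is flipped out, its jaw measures about 79 mm open, and in the last picture the mallet head and the empty clamp look unchanged.

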